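Move the battery pack from the latched bay to the charging cradle

ROBOT

A 7-joint arm with a two-finger parallel gripper is mounted at the origin on a cart in front of the work surface, level with it; the furniture and walls round the work are solid. World frame = base frame: x ahead of the robot, y to its left, z up, the work surface at z = 0. Lengths are in m, angles in rad, forces in N, time in s.
With the tool pointing down it reaches from about 0.35 to 0.9 m from the base axis. Payload 19.9 kg.
Tool frame: the origin (TCP) lies on the front face of the gripper's body, between the roots of the fingers; the fingertips stand 97 mm ahead of it and the grasp point (between the pads) lies 78 mm ahead of it (r.finger_overhang is the distance from the TCP to the fingertips, in m); z points along the fingers, y is the line along which they close (so a half turn about z gives the same grasp; the last joint's range is limited). The gripper opens to 94 mm and grips with 3 to 60 N. Pads are 16 mm wide; open, the fingers measure 119 mm over their backs; the gripper's body (75 mm by 177 mm) begins 78 mm behind the grasp point.
Start: joints at [-1.194, 0.417, -0.01, 1.614, 0.005, 1.111, -0.053], TCP at [0.254, 0.571, 0.303] pointing down, gripper open.
Joint ranges: [-2.81, 2.81], [-0.39, 2.02], [-1.27, 1.25], [0.06, 2.57], [-1.19, 4.33], [0.19, 2], [-2.82, 2.82]. Speed limits (rad/s): [1.89, 1.89, 2.39, 2.39, 3.01, 3.01, 3.01].

INTERFACE

Orientations are given as [roll, pitch, yaw] about the fixed x, y, z axes, in that order (R = Rz(yaw) Ry(pitch) Rx(roll)).
In Python, from workcell import r gives the robot as it stands.
- The arm moves only by the tool send_rows, never from a script. Its argument "series" is one flat list of numbers, 7 for each row, row after row: the shift along the world's x, y, z in units of 30 mm (1.0 is 30 mm), then the turn, a rotation vector about the world's x, y, z in rad, then the finger opening in mm, from 0 to 94. A call has 1 to 12 rows; each row shifts and turns the commanded pose from where the row before left it; what a row does not reach is not made up. A row lasts 1/12 s, in which the tool goes at most 41.7 mm and 7.16 degrees, less where a joint would pass 70% of its speed; a pose out of reach is approached as far as the arm can. A call is refused whole if a number of a shift passes 1 or a number of a turn 0.125, either way. A call with a gripper value outside its range is refused whole. The fingers move at their own pace and stop on an object; the grip force is fixed at half the most. Time passes only in rows, so rows that do not move let the fingers close. It gives the time, the measured TCP pose, the force, the opening and the grip force at its end, in the units of the state.
- r.get_obs(): the state, without advancing time (a new reading comes with each control period).
- r.camera(name): name is "scene" or "top"; returns (picture, depth): 420x560x3 uint8, red, green, blue; 420x560 float32, m along the optical axis (not along the pixel's ray), 0 where there is no reading.
- r.calibration(name): a dict with "fovy" (degrees; the focal length in pixels is half the picture's height over the tangent of half this angle, whatever the lens; pixels are square), "cx", "cy" (the principal point, pixels), "k1" (the pictures are not rectified: a ray, as slopes to the right and down, at radius r is drawn at 1 + k1 r^2 times it, then the intrinsics apply), "pose" (4x4, takes a point from camera to world coordinates). Camera axes: x right, y down, z forward; pixel columns grow to the right and rows downward; lengths in m; the calibration is good to about 2 mm. A picture is of the moment at which its call begins. calibration takes no time and is no camera call.
- r.sign_off(): hands the job in; it is judged then, once.
Trained networks look in the newest picture that a camera, given by its name, has taken for a name from the list of things; names that differ only in an ending like _2 or _b are one class to them, and where a whole thing is asked for, a point or a joint stands for the part that bears it (a point fixed in the world has none). Each returns a list of dicts, best first, with "p" (0 to 1); they miss things now and then, are a little off and sometimes report something else, mostly with a low value. They report only what shows in the picture. A call takes as long as a camera call. They do not tell look-alikes from the thing itself.
- r.spot_in(query, camera): "location" ([column, row] as shares, 0 to 1, of the picture: columns of its width, rows of its height, amid what is visible of it).
- r.masks_of(query, camera): "region" (420x560 bool, what is visible of it) and "location" ([column, row] as shares, 0 to 1, of the picture: columns of its width, rows of its height, amid what is visible of it).
- r.tip_of(query, camera): "location" ([column, row] as shares, 0 to 1, of the picture: columns of its width, rows of its height: a listed point, or the origin of a listed thing).
The state is a dict: "time_s": time; "joints": joint angles; "qd": joint speeds; "effort": joint torques, N m; "position": TCP position; "tool_rot": TCP orientation; "force": force on the tool from outside, world axes, zero at the start; "torque": the same for the moment, N m; "gripper_width": opening from 0.0 (shut) to 1.0 (fully open); "gripper_force": force on a finger pad.
Only numpy, scipy, OpenCV 4.12 (cv2) and the standard library are available. Lean on these libraries where they do the work, as an engineer would, in place of code of your own. Each camera call takes 0.05 s, during which the arm holds its last target. There are 200 camera calls.

TASK

Turn the quarter-turn latch knob on the battery unit so that its sprung lid swings open, and take the battery pack out of the bay. Stand the pack upright on the bare table and let go of it, then take it again across its other pair of sides, lower it fully home between the cheeks of the charging cradle, and leave it there standing upright with the lid open.

Things in the scene. Friction and masses are not known exactly. Their poses are not given: they have to be found in the camera images.
- battery_unit: Grey box fixed to the table, 155 (x) x 128 (y) mm, rim 116 mm high, left or right, yaw within 0.3 rad. Origin: underside, under the bay's centre; x from knob to lid hinge, z up. Bay under the lid: inside 68 (x) x 112 (y) mm, 8 mm walls, floor 20 mm high with two 12 mm high ribs, 46 mm apart along y, round the pack's foot. Front block (top 116 mm high) carries the knob at x = -75 mm, y = 0.
- knob_grip (a point): Point on the knob's vertical axis, 146 mm above the table, amid its black bar handle: 62 long, 14 wide, from 130 to 160 mm above the table, sides free, gripped across its width from above. Under it a round shaft and a steel cam tab, parallel to the bar, reaching 50 mm from the axis, over the lid's front edge. Turns with the knob: x along the bar towards the tab's end, z up.
- latch_knob (a joint): Knob angle, rad, 0 to 1.57, growing clockwise seen from above. Starts at 0 to 0.25: bar about along the unit's x, tab over the lid, holding it shut. Beyond about 1.05 the tab is clear of the lid; at 1.57 the bar lies along the unit's y. Stays where left; light friction (under 0.1 N m).
- bay_lid (a joint): Lid opening, rad: 0 shut, 2.3 fully open (leaning far back). Steel plate 88 (x) x 128 (y) x 8 mm on the rim, hinged along the unit's y at x = +46 mm, 120 mm high. A weak spring (about 1 N at the edge) swings it fully open by itself in 1 to 2 s once the tab is clear and nothing is above it, and holds it open.
- battery_pack: Loose black box 60 (x) x 40 (y) x 90 mm high, 0.25 to 0.5 kg, symmetrical. Origin: centre of underside, z up. Starts standing in the bay, underside 20 mm above the table, top 6 mm below the rim, its x along the unit's x. There, 36 mm is free beside each of the faces 40 mm apart (along y) but only 4 mm beside the others: take it across the 40 mm.
- cradle: Grey cradle fixed to the table on the side opposite the unit, yaw within 0.3 rad. Origin: underside centre, z up. Base 110 (x) x 100 (y) x 10 mm. Two cheeks, 46 mm long (x), 47 mm apart (y), flared tops 105 mm high; end stops 69 mm apart (x), 18 mm high. The table between unit and cradle (x 0.45 to 0.55, y -0.06 to 0.06) is bare.
- cradle_seat (a point): Centre of the cradle's seat between the cheeks, 10 mm above the table; axes as the cradle's. Here the centre of the pack's underside belongs, the pack's 60 mm along the cradle's x, either way round, its top 5 mm below the cheeks' tops. Its ends stick out 7 mm past the cheeks: lower it held across the 60 mm, by those ends.
There are look-alikes about, which are no part of the job. What is shaped like the cradle but blue is not meant.

How it is judged:
By the outcome, as a careful person would: the job done as asked, in the order asked, and still so for the second after the job is handed in, with the robot touching nothing.
It also fails if it takes over 72 s, if anything falls off the work surface, if the arm or the gripper's body presses on something with over 40 N, if the wrist force passes 120 N, or if a joint passes its speed limit or range.

## Working session

There is one attempt and no reset: what is moved stays moved. The work goes in short steps, Python scripts to look and compute and a tool call to move; the robot and the scene stay as the last step left them, time stands still between calls to the robot, and variables do not carry over. Pictures are saved under pics/ and viewed, at most 10 in all, crops included, and the job is handed in when it is done.

Besides the shell and the picture viewer there is one more tool, called in YAML: its name, and indented under it one key for each argument. send_rows: Moves the arm, as the interface text tells. Its arguments: {"type":"object","properties":{"series":{"type":"array"}},"required":["series"]}

```bash
mkdir -p pics; ls
cat > h.py <<'E'
import numpy as np, cv2
from workcell import r
def K(n):
    c=r.calibration(n); f=210/np.tan(np.radians(c["fovy"])/2); return c,f
def rays(n,uv):
    c,f=K(n); uv=np.atleast_2d(uv).astype(float)
    d=(uv-[c["cx"],c["cy"]])/f; s=d.copy()
    for _ in range(10): s=d/(1+c["k1"]*(s**2).sum(1,keepdims=True))
    return np.c_[s,np.ones(len(s))],np.array(c["pose"])
def at_z(n,uv,z):
    s,T=rays(n,uv); d=s@T[:3,:3].T; t=(z-T[2,3])/d[:,2]; return T[:3,3]+d*t[:,None]
def cloud(n,depth):
    v,u=np.mgrid[0:420,0:560]; s,T=rays(n,np.c_[u.ravel(),v.ravel()])
    P=(s*depth.reshape(-1,1))@T[:3,:3].T+T[:3,3]; P[depth.ravel()==0]=np.nan
    return P.reshape(420,560,3)
def save(n,img): cv2.imwrite("pics/"+n,img[:,:,::-1])
E
python3 - <<'E'
from h import *
a,_=r.camera("top"); b,_=r.camera("scene"); np.savez("a.npz",a=a,da=_)
save("v1.png",cv2.resize(np.vstack([a,b]),(560,840))[:, :] if 0 else cv2.resize(np.hstack([a,b]),(800,300)))
save("top1.png",a); save("scene1.png",b)
for q in ["battery_unit","knob_grip","cradle","cradle_seat","battery_pack"]:
  for n in ["top","scene"]:
    print(q,n,[(round(x["p"],2),np.round(np.array(x["location"])*[560,420])) for x in r.tip_of(q,n)][:4])
print(r.calibration("top"),r.calibration("scene")); print(r.get_obs())
E
```

```text
pics
battery_unit top [(0.67, array([341., 199.]))]
battery_unit scene [(0.76, array([213., 262.]))]
knob_grip top [(0.63, array([346., 219.]))]
knob_grip scene [(0.74, array([210., 201.]))]
cradle top [(0.83, array([184., 257.]))]
cradle scene [(0.8, array([397., 255.])), (0.68, array([369., 193.]))]
cradle_seat top [(0.62, array([183., 261.])), (0.6, array([179., 180.]))]
cradle_seat scene [(0.96, array([402., 253.])), (0.92, array([372., 187.]))]
battery_pack top [(0.2, array([183., 180.]))]
battery_pack scene []
{'fovy': 48.84201091728879, 'cx': 278.227001096997, 'cy': 209.67427938417094, 'k1': -0.15153181577138478, 'pose': array([[-0.02380475, -0.99458128,  0.10119986,  0.35333704],
       [-0.99971058,  0.0233303 , -0.00586933, -0.01516253],
       [ 0.0034765 , -0.10131029, -0.9948488 ,  1.30517474],
       [ 0.        ,  0.        ,  0.        ,  1.        ]])} {'fovy': 48.80981625263889, 'cx': 281.5978933371608, 'cy': 210.5576600838372, 'k1': -0.007021952414354234, 'pose': array([[ 0.15963536,  0.7844123 , -0.59934455,  1.14306238],
       [ 0.98717523, -0.12762705,  0.09589783, -0.13297718],
       [-0.00126914, -0.60696678, -0.79472619,  1.0105397 ],
       [ 0.        ,  0.        ,  0.        ,  1.        ]])}
{'time_s': 0.6, 'joints': array([-1.19349503,  0.41737903, -0.01030437,  1.61365176,  0.00469471,
        1.11072936, -0.05301946]), 'qd': array([ 0.00079569, -0.0007442 , -0.00011775,  0.0011599 , -0.00130698,
       -0.00015916, -0.00052053]), 'effort': array([-1.65077261e-03, -8.50708079e+01,  6.37636185e-01, -4.26186240e+01,
       -4.87854530e-02,  1.37584854e-02,  2.22897285e-05]), 'position': array([0.2541411 , 0.57094916, 0.30261638]), 'tool_rot': array([-3.14145091e+00,  3.68554367e-05,  2.72277683e+00]), 'force': array([-0.26029094, -0.70494794,  0.29616384]), 'torque': array([ 0.06244521, -0.04367567,  0.01176456]), 'gripper_force': 0.0, 'gripper_width': 1.0005932022146438}
```

View pics/top1.png

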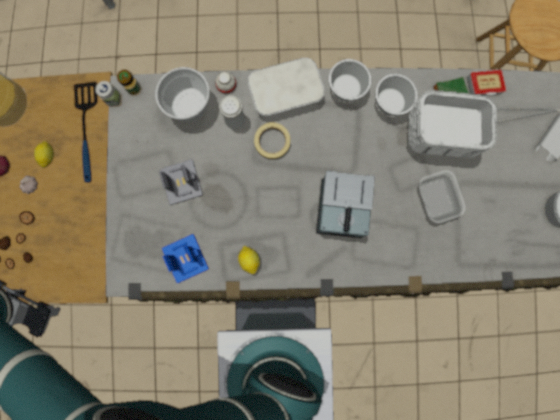

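View pics/scene1.png

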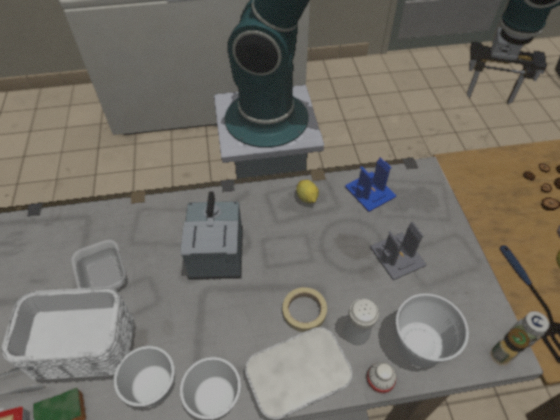

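The first picture shows the battery unit at top(347,205) with its black knob at (347,219). There are two cradle shapes: a grey one at (182,182) and a blue one at (185,258). The grey one is the cradle, because blue is excluded. I'll measure both and check with one enlarged crop.

Run:
```python
from h import *
z=np.load("a.npz"); a=z["a"]; P=cloud("top",z["da"])
save("crop1.png",np.hstack([cv2.resize(a[145:285,150:220],(400,800))[:600] if 0 else cv2.resize(a[150:290,140:233],(398,600)),cv2.resize(a[155:255,305:372],(402,600))]))
def rect(Q,nm):
    c,s,an=cv2.minAreaRect((Q[:,:2]*1000).astype(np.float32)); print(nm,len(Q),np.round(c,1),np.round(s,1),round(an,2),np.round(np.median(Q[:,2])*1000,1))
def sel(r0,r1,c0,c1,z0,z1):
    Q=P[r0:r1,c0:c1].reshape(-1,3); return Q[(Q[:,2]>z0)&(Q[:,2]<z1)]
print("table z",np.nanmedian(P[220:260,215:235,2]))
rect(sel(160,250,305,385,.105,.135),"unit top+lid")
rect(sel(160,250,305,385,.118,.135),"lid")
rect(sel(190,250,325,365,.148,.18),"bar")
rect(sel(155,212,155,210,.005,.02),"base")
rect(sel(155,212,155,210,.004,.13),"cradle all")
rect(sel(155,212,155,210,.08,.13),"cheeks")
for q,n in [("cradle","scene"),("knob_grip","scene"),("battery_unit","top")]:
  for x in r.masks_of(q,n)[:3]: print(q,n,x["p"],x["region"].sum(),np.array(x["location"])*[560,420])
for q,uv,n,h in [("knob",(346,219),"top",.146),("knob",(210,201),"scene",.146),("seat",(179,180),"top",.01),("seat",(402,253),"scene",.01)]: print(q,n,at_z(n,uv,h))
```

```text
table z 0.23459301749605355
unit top+lid 254 [ 422.9 -232.2] [159.3 259.7] 49.93 108.2
lid 22 [ 369.  -279.1] [11.5 35.2] 22.3 120.3
bar 0 [0. 0.] [0. 0.] 0.0 nan
base 454 [535.2 252.8] [ 47.9 150. ] 3.26 12.1
cradle all 890 [521.2 251.1] [ 76.  152.8] 3.26 18.4
cheeks 0 [0. 0.] [0. 0.] 0.0 nan
cradle scene 0.89 1390 [373.576 186.9  ]
cradle scene 0.71 1846 [399.896 251.58 ]
knob_grip scene 0.6 294 [210.896 211.302]
battery_unit top 0.92 3354 [341.992 202.902]
knob top [[ 0.4435894  -0.19244311  0.146     ]]
knob scene [[ 0.43523489 -0.1929006   0.146     ]]
seat top [[0.57681518 0.2582339  0.01      ]]
seat scene [[0.57169557 0.26821537 0.01      ]]
  return _methods._mean(a, axis=axis, dtype=dtype,
  ret = ret.dtype.type(ret / rcount)
```

View pics/crop1.png

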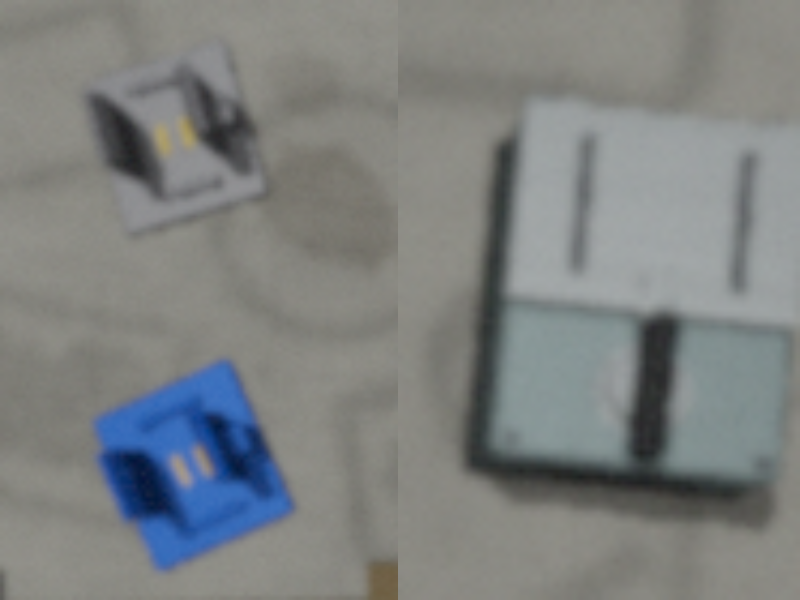

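The crop shows the grey cradle, with its gold contacts, at top(182,182). The blue one below it is the look-alike. The knob bar lies about along the unit's x. I had saved the scene camera's depth by mistake, so I'll redo the measurement.

```bash
cat >> h.py <<'E'
def rect(Q,nm):
    if len(Q)<5: print(nm,len(Q)); return
    c,s,an=cv2.minAreaRect((Q[:,:2]*1000).astype(np.float32)); print(nm,len(Q),"c",np.round(c,1),"size",np.round(s,1),"deg",round(an,2),"z",np.round(np.median(Q[:,2])*1000,1),"mean",np.round(Q.mean(0)*1000,1))
def sel(P,r0,r1,c0,c1,z0,z1):
    Q=P[r0:r1,c0:c1].reshape(-1,3); return Q[(Q[:,2]>z0)&(Q[:,2]<z1)]
E
python3 - <<'E'
from h import *
for n,U,Kn,C in [("top",(160,250,305,385),(190,250,325,365),(155,212,155,210)),("scene",(180,290,175,250),(185,230,195,225),(215,280,365,430))]:
    a,d=r.camera(n); P=cloud(n,d); print(n,"table",np.nanmedian(P[250:265,300:320,2]) if n=="scene" else np.nanmedian(P[220:260,215:235,2]))
    rect(sel(P,*U,.105,.135),"unit top")
    rect(sel(P,*U,.1205,.135),"lid")
    rect(sel(P,*Kn,.145,.18),"bar")
    rect(sel(P,*C,.006,.014),"base")
    rect(sel(P,*C,.004,.13),"cradle")
    rect(sel(P,*C,.09,.13),"cheeks")
    rect(sel(P,*C,.05,.13),"cheeks")
E
```

```text
top table 0.0009557351247460044
unit top 2813 c [ 488.5 -201.2] size [127.4 158.7] deg 82.48 z 123.6 mean [ 489.2 -199.9  122.4]
lid 1758 c [ 489.8 -201.3] size [126.9 156. ] deg 82.29 z 125.8 mean [ 514.6 -204.1  125.9]
bar 127 c [ 442.8 -194.3] size [12.1 59.9] deg 80.79 z 160.0 mean [ 443.4 -193.7  159.2]
base 820 c [570.8 251. ] size [153.1 158.9] deg 88.21 z 10.3 mean [567.3 248.9  10.2]
cradle 1531 c [569.4 251.7] size [157.9 164.3] deg 89.55 z 11.5 mean [568.1 249.6  24.7]
cheeks 147 c [571.8 254.1] size [44.  70.1] deg 16.07 z 103.4 mean [569.3 258.3 101.8]
cheeks 255 c [573.2 248.9] size [44.  80.9] deg 15.89 z 95.2 mean [569.4 254.2  87.7]
scene table 0.0005702769943864983
unit top 2835 c [ 488.8 -198.8] size [128.3 160.2] deg 82.38 z 124.1 mean [ 500.8 -199.1  122.2]
lid 1888 c [ 497.6 -200. ] size [128.1 142.5] deg 82.33 z 125.4 mean [ 521.2 -203.   125.5]
bar 158 c [ 446.1 -193.1] size [14.7 61.1] deg 80.49 z 159.6 mean [ 450.  -192.6  158. ]
base 842 c [546.3 267. ] size [142.3 203.9] deg 68.86 z 10.6 mean [586.7 254.7  10.5]
cradle 1948 c [544.1 269.9] size [170.9 206.9] deg 75.94 z 13.6 mean [579.9 253.9  34.3]
cheeks 219 c [573.9 255.5] size [48.  73.7] deg 15.67 z 101.2 mean [574.5 260.7  99.9]
cheeks 553 c [575.4 251.5] size [48.1 82.5] deg 16.26 z 83.9 mean [576.6 256.5  81.9]
```

send_rows:
  series: [0.26,-0.98,0,0,0,0.0106,40,0.26,-0.98,0,0,0,0.0106,40,0.26,-0.98,0,0,0,0.0106,40,0.26,-0.98,0,0,0,0.0106,40,0.26,-0.98,0,0,0,0.0106,40,0.26,-0.98,0,0,0,0.0106,40,0.26,-0.98,0,0,0,0.0106,40,0.26,-0.98,0,0,0,0.0106,40,0.26,-0.98,0,0,0,0.0106,40,0.26,-0.98,0,0,0,0.0106,40,0.26,-0.98,0,0,0,0.0106,40,0.26,-0.98,0,0,0,0.0106,40]

```text
time_s: 1.85
position: [0.3479, 0.2167, 0.3028]
tool_rot: [3.141, 0.0, 2.851]
force: [1.8, 0.5, 0.2]
gripper_width: 0.427
gripper_force: 0.0
```

send_rows:
  series: [0.26,-0.98,0,0,0,0.0106,40,0.26,-0.98,0,0,0,0.0106,40,0.26,-0.98,0,0,0,0.0106,40,0.26,-0.98,0,0,0,0.0106,40,0.26,-0.98,0,0,0,0.0106,40,0.26,-0.98,0,0,0,0.0106,40,0.26,-0.98,0,0,0,0.0106,40,0.26,-0.98,0,0,0,0.0106,40,0.26,-0.98,0,0,0,0.0106,40,0.26,-0.98,0,0,0,0.0106,40,0.26,-0.98,0,0,0,0.0106,40,0,0,0,0,0,0,40]

```text
time_s: 2.85
position: [0.4341, -0.1099, 0.303]
tool_rot: [-3.14, 0.001, 2.962]
force: [0.1, -0.1, -0.5]
gripper_width: 0.427
gripper_force: 0.0
```

Run:
```python
from h import *
a,d=r.camera("top"); P=cloud("top",d)
Q=P[150:225,140:225].reshape(-1,3)*1000
th=np.radians(16); c=np.array([573.5,253]); R=np.array([[np.cos(th),np.sin(th)],[-np.sin(th),np.cos(th)]])
L=(Q[:,:2]-c)@R.T; m=(abs(L)<80).all(1)
for z0,z1 in [(6,14),(20,35),(85,112)]:
    for t in (14,16,18):
        th=np.radians(t); R=np.array([[np.cos(th),np.sin(th)],[-np.sin(th),np.cos(th)]]); L=(Q[:,:2]-c)@R.T; m=(abs(L)<[75,68]).all(1)&(Q[:,2]>z0)&(Q[:,2]<z1)
        print(z0,t,m.sum(),np.round(np.percentile(L[m],[0.5,99.5],axis=0),1).tolist())
rect(Q[m&1>0]/1000 if 0 else Q[(abs((Q[:,:2]-c)@R.T)<[75,68]).all(1)&(Q[:,2]>5)&(Q[:,2]<15)]/1000,"base")
o=r.get_obs(); print(o["position"],o["tool_rot"],o["joints"],o["time_s"])
```

```text
6 14 757 [[-64.4, -57.1], [54.6, 59.9]]
6 16 758 [[-63.5, -57.6], [53.7, 60.5]]
6 18 758 [[-66.3, -55.9], [54.2, 63.2]]
20 14 52 [[-41.1, -45.8], [36.5, 30.3]]
20 16 52 [[-41.4, -45.6], [36.9, 31.1]]
20 18 52 [[-41.8, -45.3], [37.2, 31.9]]
85 14 160 [[-23.6, -33.3], [20.1, 36.5]]
85 16 160 [[-22.9, -33.1], [20.2, 36.2]]
85 18 160 [[-23.7, -33.2], [21.3, 36.0]]
base 878 c [571.7 253.9] size [147.6 132. ] deg 18.8 z 10.6 mean [568.  250.4  10.4]
[ 0.43372096 -0.10752719  0.30271716] [-3.14073654e+00  3.94744255e-04  2.96274567e+00] [-0.37303     0.09826947  0.58465863  2.05118198 -0.06303529  1.00885883
  1.63495022] 2.9
```

send_rows:
  series: [0.12,-0.96,0,0,0,0.005,40,0.12,-0.96,0,0,0,0.005,40,0.12,-0.96,0,0,0,0.005,40,0,0,0,0,0,0,40,0,0,-0.6,0,0,0,40,0,0,-0.6,0,0,0,40,0,0,-0.6,0,0,0,40,0,0,-0.6,0,0,0,40,0,0,0,0,0,0,40]

```text
time_s: 3.65
position: [0.4434, -0.1901, 0.2281]
tool_rot: [3.141, -0.004, 2.982]
force: [-0.5, -0.2, -1.1]
gripper_width: 0.426
gripper_force: 0.0
```

Run:
```python
from h import *
a,d=r.camera("scene"); save("s2.png",cv2.resize(a[130:300,140:300],(640,680))[:600])
o=r.get_obs(); print(o["position"],o["tool_rot"],o["joints"],o["force"])
```

```text
[ 0.4439004  -0.19058789  0.22980106] [ 3.14142820e+00 -2.57585886e-03  2.98221198e+00] [-0.18741714  0.29908686  0.61871153  2.04424864 -0.22553138  0.86651202
  1.9693371 ] [ 0.94498359 -0.47644129 -0.3698259 ]
```

View pics/s2.png

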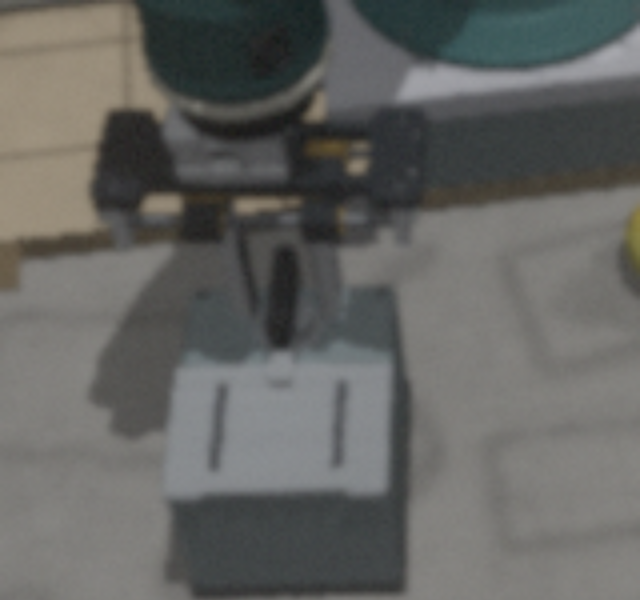

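The fingers straddle the black bar at (283,295) in the crop. I'll close on it and turn clockwise.

send_rows:
  series: [0.05,-0.1,0,0,0,0,0,0,0,0,0,0,0,0,0,0,0,0,0,0,0,0,0,0,0,0,0,0,0,0,0,0,0,0,0,0,0,0,0,0,0,0,0]

```text
schema error: expected a multiple of 7 numbers
```

send_rows:
  series: [0,0,0,0,0,-0.1,0,0,0,0,0,0,-0.1,0,0,0,0,0,0,-0.1,0,0,0,0,0,0,-0.1,0]

```text
time_s: 4.03
position: [0.444, -0.1922, 0.2319]
tool_rot: [-3.141, 0.0, 2.576]
force: [-8.9, -6.9, 1.1]
gripper_width: 0.178
gripper_force: 13.6
```

send_rows:
  series: [0,0,0,0,0,0,0,0,0,0,0,0,0,0,0,0,0,0,0,0,0,0,0,0,0,0,0,0]

```text
time_s: 4.37
position: [0.444, -0.1921, 0.2318]
tool_rot: [-3.141, 0.0, 2.581]
force: [-5.0, -6.7, -0.7]
gripper_width: 0.145
gripper_force: 29.8
```

Run:
```python
from h import *
a,d=r.camera("scene"); P=cloud("scene",d)
Q=P[185:230,190:235].reshape(-1,3); Q=Q[(Q[:,2]>.14)&(Q[:,2]<.165)&(abs(Q[:,0]-.445)<.045)&(abs(Q[:,1]+.194)<.045)]
rect(Q,"bar?")
save("s3.png",cv2.resize(a[170:270,160:260],(600,600)))
o=r.get_obs(); print(o["position"],o["tool_rot"],o["force"],o["torque"],o["gripper_width"]*94,o["gripper_force"])
```

```text
bar? 191 c [ 451.  -196.1] size [34.2 47.2] deg 32.48 z 157.3 mean [ 458.1 -196.6  155. ]
[ 0.44401084 -0.19209331  0.23177669] [-3.14097489e+00  4.30094719e-04  2.58111506e+00] [-5.36857104 -6.4165112  -0.3116655 ] [-1.61932019  1.38114976  0.04234917] 13.768527013088987 29.80586439371109
```

View pics/s3.png

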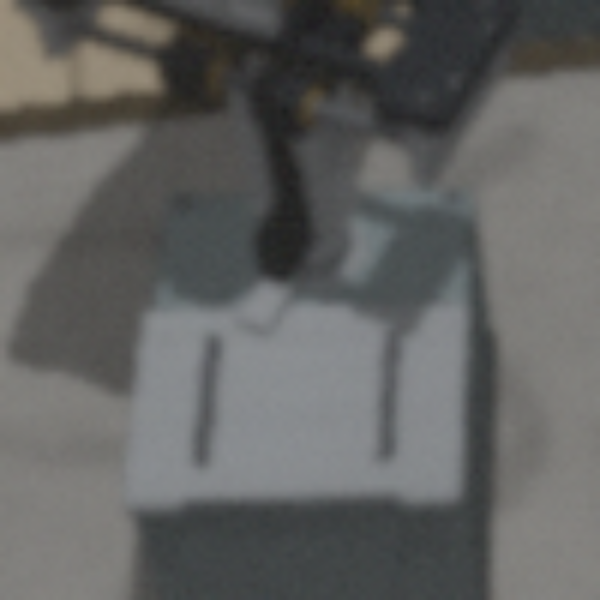

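The opening is 13.8 mm, so the bar is gripped flush. The tab at (265,300) has moved with it, so I'll continue the turn.

send_rows:
  series: [0,0,0,0,0,-0.119,0,0,0,0,0,0,-0.119,0,0,0,0,0,0,-0.119,0,0,0,0,0,0,-0.119,0,0,0,0,0,0,-0.119,0,0,0,0,0,0,-0.119,0,0,0,0,0,0,-0.119,0,0,0,0,0,0,-0.119,0,0,0,0,0,0,-0.119,0,0,0,0,0,0,0,0]

```text
time_s: 5.25
position: [0.4448, -0.1917, 0.2318]
tool_rot: [3.14, 0.001, 1.503]
force: [-0.3, -4.8, 0.0]
gripper_width: 0.148
gripper_force: 29.9
```

send_rows:
  series: [0,0,0,0,0,0,30,0,0,0,0,0,0,30,0,0,0,0,0,0,30,0,0,0.8,0,0,0,30,0,0,1,0,0,0,30,0,0,1,0,0,0,30,0,0,1,0,0,0,30,0,0,1,0,0,0.1,30,0,0,0,0,0,0.12,70,0,0,0,0,0,0.12,70,0,0,0,0,0,0.12,70,0,0,0,0,0,0.12,70]

```text
time_s: 6.25
position: [0.4443, -0.1914, 0.3751]
tool_rot: [3.141, -0.0, 2.097]
force: [-0.3, 0.5, 0.9]
gripper_width: 0.568
gripper_force: 0.0
```

send_rows:
  series: [0,0,0,0,0,0.12,70,0,0,0,0,0,0.12,70,0,0,0,0,0,0.12,70,0,0,0,0,0,0.12,70,0,0,0,0,0,0.12,70,0,0,0,0,0,0.12,70,0,0,0,0,0,0.12,70,0,0,0,0,0,0.08,70,0,0,0,0,0,0,70]

```text
time_s: 7.0
position: [0.4442, -0.1916, 0.375]
tool_rot: [3.141, 0.0, 3.015]
force: [-0.1, 0.6, -0.4]
gripper_width: 0.746
gripper_force: 0.0
```

Run:
```python
from h import *
a,d=r.camera("scene"); b,e=r.camera("top"); save("v4.png",np.hstack([cv2.resize(a[130:300,140:300],(400,425)),cv2.resize(b[140:268,290:410],(400,425))]))
P=cloud("scene",d)
# pack top: z .10-.117 inside bay
Q=P[170:300,160:270].reshape(-1,3); L=Q[:,:2]-[.5195,-.204]; t=-.133; L=L@np.array([[np.cos(t),-np.sin(t)],[np.sin(t),np.cos(t)]])
m=(abs(L)<[.031,.05]).all(1)&(Q[:,2]>.104)&(Q[:,2]<.114); rect(Q[m],"pack top"); print(np.percentile(L[m],[2,98],axis=0)*1000)
m=(abs(L)<[.15,.09]).all(1)&(Q[:,2]>.113)&(Q[:,2]<.12); rect(Q[m],"rim"); 
o=r.get_obs(); print(o["time_s"],o["position"],o["tool_rot"],o["joints"])
```

```text
pack top 348 c [ 519.4 -202.9] size [40.7 58.8] deg 81.08 z 110.9 mean [ 520.1 -202.   110.6]
[[-28.13642927 -17.44466104]
 [ 27.05613066  20.9664488 ]]
rim 1180 c [ 484.9 -198.5] size [128.4 148.2] deg 82.36 z 116.6 mean [ 475.3 -193.9  116.5]
7.1 [ 0.44426444 -0.19166468  0.37486486] [3.14138251e+00 3.34615919e-04 3.00756934e+00] [-0.47156748  0.1199224   0.89221787  1.88436091 -0.10108063  1.1832688
  1.8921844 ]
```

View pics/v4.png

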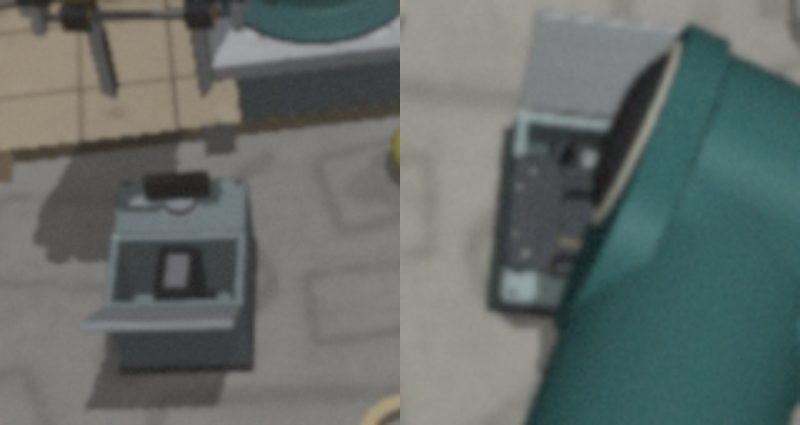

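The lid is open and leaning back. The pack's top is in the bay, with its centre at (519.5, -203) mm and yaw of about -8°. I'll grasp it now.

send_rows:
  series: [0.84,-0.126,0,0,0,0,70,0.84,-0.126,0,0,0,0,70,0.84,-0.126,0,0,0,0,70,0,0,-0.8,0,0,0,70,0,0,-0.9,0,0,0,70,0,0,-0.9,0,0,0,70,0,0,-0.9,0,0,0,70,0,0,-0.7,0,0,0,70,0,0,0,0,0,0,70]

```text
time_s: 7.85
position: [0.5187, -0.2022, 0.2453]
tool_rot: [3.142, -0.005, 3.008]
force: [0.1, -0.1, -0.1]
gripper_width: 0.742
gripper_force: 0.0
```

Run:
```python
from h import *
o=r.get_obs(); print(o["time_s"],o["position"],o["tool_rot"],o["joints"],o["force"],o["gripper_width"]*94)
```

```text
7.85 [ 0.51871018 -0.202153    0.24526858] [ 3.14154522 -0.00510699  3.0079233 ] [-0.29727333  0.46341777  0.78974717  1.85921375 -0.38888825  0.98549474
  2.09821252] [ 0.06540772 -0.05984004 -0.06728804] 69.76635601148683
```

send_rows:
  series: [0,0,-0.7,0,0,0,70,0,0,-0.7,0,0,0,70,0,0,-0.7,0,0,0,70,0,0,-0.65,0,0,0,70,0,0,0,0,0,0,70,0,0,0,0,0,0,0,0,0,0,0,0,0,0,0,0,0,0,0,0,0,0,0,0,0,0,0,0,0,0,0,0,0,0,0]

```text
time_s: 8.68
position: [0.5203, -0.2029, 0.167]
tool_rot: [3.142, 0.001, 3.011]
force: [-0.2, 1.6, 4.8]
gripper_width: 0.425
gripper_force: 15.7
```

send_rows:
  series: [0,0,0,0,0,0,0,0,0,0,0,0,0,0,0,0,0.3,0,0,0,0,0,0,0.7,0,0,0,0,0,0,0.9,0,0,0,0,0,0,0.9,0,0,0,0,0,0,0.9,0,0,0,0,0,0,0.9,0,0,0,0,0,0,0.4,0,0,0,0,0,0,0,0,0,0,0]

```text
time_s: 9.52
position: [0.5205, -0.2033, 0.3185]
tool_rot: [3.141, 0.004, 3.011]
force: [-0.1, 0.6, -4.1]
gripper_width: 0.427
gripper_force: 29.8
```

send_rows:
  series: [-0.08,0.5,0,0,0,0,0,-0.08,0.8,0,0,0,0,0,-0.08,0.8,0,0,0,0,0,-0.08,0.8,0,0,0,0,0,-0.08,0.8,0,0,0,0,0,-0.08,0.8,0,0,0,0,0,-0.08,0.8,0,0,0,0,0,-0.08,0.8,0,0,0,0,0,-0.04,0.66,0,0,0,0,0,0,0,0,0,0,0,0,0,0,0,0,0,0,0]

```text
time_s: 10.43
position: [0.499, 0.0009, 0.3148]
tool_rot: [-3.141, -0.002, 3.013]
force: [0.1, -0.5, -3.5]
gripper_width: 0.422
gripper_force: 29.8
```

Run:
```python
from h import *
o=r.get_obs(); print(o["time_s"],o["position"],o["tool_rot"],o["joints"],o["force"],o["gripper_width"]*94,o["gripper_force"])
a,d=r.camera("scene"); P=cloud("scene",d)
Q=P.reshape(-1,3); m=(abs(Q[:,0]-.52)<.06)&(abs(Q[:,1])<.06)&(Q[:,2]>.06)&(Q[:,2]<.2); print(m.sum(),np.percentile(Q[m],[1,5,50,95],axis=0))
save("v5.png",cv2.resize(a[60:320,150:410],(500,500)))
```

```text
10.4333 [0.49898881 0.00088483 0.31481516] [-3.14097040e+00 -1.74648300e-03  3.01278608e+00] [-0.76866991  0.23227988  0.81650995  1.92690061 -0.19256356  1.06388528
  1.57091801] [ 0.12211331 -0.51175736 -3.54774976] 39.657420015737465 29.752097725868225
140 [[ 0.48736156 -0.02135333  0.16860666]
 [ 0.50468582 -0.02097551  0.1736429 ]
 [ 0.52427277 -0.00559501  0.18788938]
 [ 0.52813951  0.01395055  0.1982085 ]]
```

View pics/v5.png

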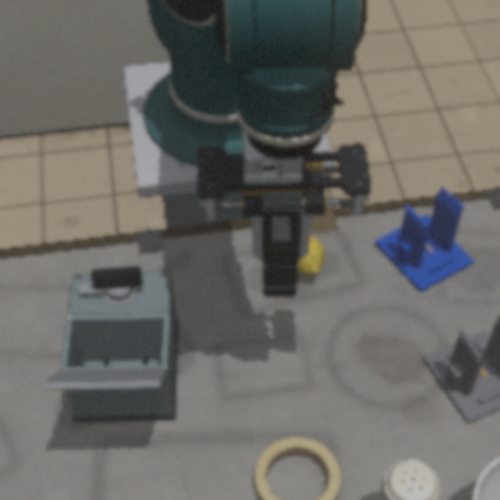

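The pack is held upright at (280,255) in the crop, the bay is empty and the lid is open. I'll lower it to the bare table.

send_rows:
  series: [0,0,-0.9,0,0,0,0,0,0,-0.9,0,0,0,0,0,0,-0.9,0,0,0,0,0,0,-0.9,0,0,0,0,0,0,-0.9,0,0,0,0,0,0,-0.5,0,0,0,0,0,0,-0.3,0,0,0,0,0,0,-0.15,0,0,0,0,0,0,0,0,0,0,0]

```text
time_s: 11.23
position: [0.4994, -0.0009, 0.1522]
tool_rot: [-3.141, -0.001, 3.01]
force: [0.8, -0.2, -2.7]
gripper_width: 0.425
gripper_force: 29.8
```

send_rows:
  series: [0,0,-0.08,0,0,0,0,0,0,0,0,0,0,0,0,0,0,0,0,0,0,0,0,0,0,0,0,0]

```text
time_s: 11.57
position: [0.4998, -0.0001, 0.1508]
tool_rot: [3.141, 0.001, 3.011]
force: [0.0, 0.7, -3.4]
gripper_width: 0.424
gripper_force: 29.8
```

send_rows:
  series: [0,0,-0.07,0,0,0,0,0,0,0,0,0,0,0,0,0,0,0,0,0,0]

```text
time_s: 11.82
position: [0.4995, -0.0001, 0.1481]
tool_rot: [-3.142, 0.0, 3.011]
force: [0.1, 0.2, -4.1]
gripper_width: 0.424
gripper_force: 29.8
```

send_rows:
  series: [0,0,-0.05,0,0,0,0,0,0,0,0,0,0,0,0,0,0,0,0,0,0]

```text
time_s: 12.07
position: [0.4998, -0.0002, 0.1469]
tool_rot: [3.141, 0.001, 3.01]
force: [-1.6, 1.4, 5.1]
gripper_width: 0.424
gripper_force: 29.8
```

send_rows:
  series: [0,0,0,0,0,0,46,0,0,0,0,0,0,60,0,0,0,0,0,0,60,0,0,0,0,0,0,60,0,0,0.3,0,0,0,60,0,0,0.8,0,0,0,60,0,0,0.9,0,0,0,60,0,0,0.9,0,0,0,70,0,0,0.9,0,0,0,90,0,0,0.2,0,0,-0.12,90,0,0,0,0,0,-0.12,90,0,0,0,0,0,-0.12,90]

```text
time_s: 13.07
position: [0.4997, -0.0002, 0.2679]
tool_rot: [3.14, 0.001, 2.645]
force: [1.1, 0.5, 0.1]
gripper_width: 0.944
gripper_force: 0.0
```

send_rows:
  series: [0,0,0,0,0,-0.12,90,0,0,0,0,0,-0.12,90,0,0,0,0,0,-0.12,90,0,0,0,0,0,-0.12,90,0,0,0,0,0,-0.12,90,0,0,0,0,0,-0.12,90,0,0,0,0,0,-0.12,90,0,0,0,0,0,-0.12,90,0,0,0,0,0,-0.12,90,0,0,0,0,0,-0.12,90,0,0,0,0,0,0,90]

```text
time_s: 13.98
position: [0.4995, -0.0001, 0.267]
tool_rot: [-3.141, 0.0, 1.444]
force: [1.0, 0.6, -0.7]
gripper_width: 0.954
gripper_force: 0.0
```

Run:
```python
from h import *
o=r.get_obs(); print(o["time_s"],o["position"],o["tool_rot"],o["joints"],o["force"],o["gripper_width"]*94,o["gripper_force"])
for n in ("scene","top"):
  a,d=r.camera(n); P=cloud(n,d); Q=P.reshape(-1,3)
  b=(abs(Q[:,0]-.50)<.07)&(abs(Q[:,1])<.07); rect(Q[b&(Q[:,2]>.083)&(Q[:,2]<.098)],n+" packtop"); rect(Q[b&(Q[:,2]>.02)&(Q[:,2]<.098)],n+" pack")
```

```text
13.9833 [ 4.99500964e-01 -5.72799487e-05  2.66998733e-01] [-3.14143022e+00  3.06484555e-04  1.44441606e+00] [-0.98620706  0.45257573  1.16701552  1.98320017 -0.48896037  1.02651451
  0.28358935] [ 0.97410907  0.57230933 -0.67035819] 89.7140360030025 0.0
scene packtop 268 c [499.3   0.5] size [38.9 59.2] deg 80.51 z 90.6 mean [504.7  -2.6  90.4]
scene pack 497 c [499.4   0.6] size [39.1 59.4] deg 80.58 z 86.5 mean [514.3  -3.5  72.8]
top packtop 0
top pack 0
```

send_rows:
  series: [0,0,-0.9,0,0,0,90,0,0,-0.9,0,0,0,90,0,0,-0.9,0,0,0,90,0,0,-0.9,0,0,0,90,0,0,-0.5,0,0,0,90,0,0,-0.2,0,0,0,90,0,0,0,0,0,0,90,0,0,0,0,0,0,0,0,0,0,0,0,0,0,0,0,0,0,0,0,0,0,0,0,0,0,0,0,0,0,0,0,0,0,0]

```text
time_s: 15.08
position: [0.4995, 0.0, 0.138]
tool_rot: [-3.142, -0.0, 1.451]
force: [-1.7, 1.0, 2.4]
gripper_width: 0.643
gripper_force: 5.3
```

send_rows:
  series: [0,0,0,0,0,0,0,0,0,0,0,0,0,0,0,0,0.4,0,0,0,0,0,0,0.9,0,0,0,0,0,0,0.9,0,0,0,0,0,0,0.9,0,0,0,0,0,0,0.9,0,0,0,0,0,0,0.9,0,0,0,0,0,0,0,0,0,0,0]

```text
time_s: 15.83
position: [0.5008, -0.0008, 0.2891]
tool_rot: [3.137, -0.002, 1.45]
force: [0.3, 0.0, -3.0]
gripper_width: 0.642
gripper_force: 29.9
```

Run:
```python
from h import *
o=r.get_obs(); print(o["time_s"],o["position"],o["tool_rot"],o["joints"],o["force"],o["gripper_width"]*94,o["gripper_force"])
c0=np.array([.5718,.2535])
for n in ("scene","top"):
  a,d=r.camera(n); P=cloud(n,d); Q=P.reshape(-1,3)
  b=(np.linalg.norm(Q[:,:2]-c0,axis=1)<.085)
  rect(Q[b&(Q[:,2]>.006)&(Q[:,2]<.125)],n+" all")
  for z0,z1 in [(.085,.12),(.02,.12),(.007,.013)]:
    for t in (14,16,18):
      th=np.radians(t); R=np.array([[np.cos(th),np.sin(th)],[-np.sin(th),np.cos(th)]]); m=b&(Q[:,2]>z0)&(Q[:,2]<z1); L=(Q[m,:2]-c0)@R.T*1000
      print(n,z0,t,m.sum(),np.round(np.percentile(L,[1,99],axis=0),1).tolist(), "inner y",np.round([L[L[:,1]<0,1].max(),L[L[:,1]>0,1].min()],1) if z0>.05 else "")
  save(n+"c.png",cv2.resize(a[150:220,145:225] if n=="top" else a[210:290,355:445],(400,350)))
cv2.imwrite("pics/v6.png",np.hstack([cv2.imread("pics/topc.png"),cv2.imread("pics/scenec.png")]))
```

```text
15.8333 [ 0.50076292 -0.00082383  0.28908078] [ 3.13693659e+00 -1.70679657e-03  1.44999694e+00] [-1.0091674   0.41397156  1.18706489  1.96057888 -0.44452342  1.05784601
  0.25325482] [ 0.30567347  0.01247896 -3.0052926 ] 60.30754833369044 29.888994991779327
scene all 1786 c [575.9 255.4] size [137.9 132.6] deg 40.53 z 16.2 mean [583.4 253.7  37. ]
scene 0.085 14 270 [[-19.9, -34.3], [26.8, 37.2]] inner y [-22.8  23.6]
scene 0.085 16 270 [[-19.5, -34.0], [25.9, 37.2]] inner y [-23.7  23.8]
scene 0.085 18 270 [[-20.0, -34.4], [26.5, 36.9]] inner y [-24.6  23.8]
scene 0.02 14 826 [[-19.8, -44.7], [27.8, 35.8]] inner y 
scene 0.02 16 826 [[-19.3, -44.8], [27.0, 35.6]] inner y 
scene 0.02 18 826 [[-19.6, -44.9], [27.8, 35.5]] inner y 
scene 0.007 14 738 [[-50.1, -49.7], [58.4, 51.0]] inner y 
scene 0.007 16 738 [[-49.8, -49.0], [57.8, 49.8]] inner y 
scene 0.007 18 738 [[-50.7, -49.4], [57.8, 48.8]] inner y 
top all 1325 c [568.7 255.6] size [160.7 151.3] deg 28.76 z 12.6 mean [568.7 250.2  27.9]
top 0.085 14 162 [[-22.3, -34.5], [21.8, 35.5]] inner y [-22.5  21.8]
top 0.085 16 162 [[-21.3, -34.1], [21.3, 35.1]] inner y [-22.4  22.2]
top 0.085 18 162 [[-21.9, -33.9], [21.9, 35.0]] inner y [-22.2  22.7]
top 0.02 14 365 [[-35.3, -46.0], [36.5, 34.8]] inner y 
top 0.02 16 365 [[-35.6, -46.0], [36.8, 34.8]] inner y 
top 0.02 18 365 [[-36.0, -46.0], [37.1, 34.6]] inner y 
top 0.007 14 640 [[-55.3, -49.8], [54.4, 48.5]] inner y 
top 0.007 16 640 [[-54.6, -49.3], [54.4, 48.5]] inner y 
top 0.007 18 640 [[-54.8, -49.5], [55.2, 49.2]] inner y
```

View pics/v6.png

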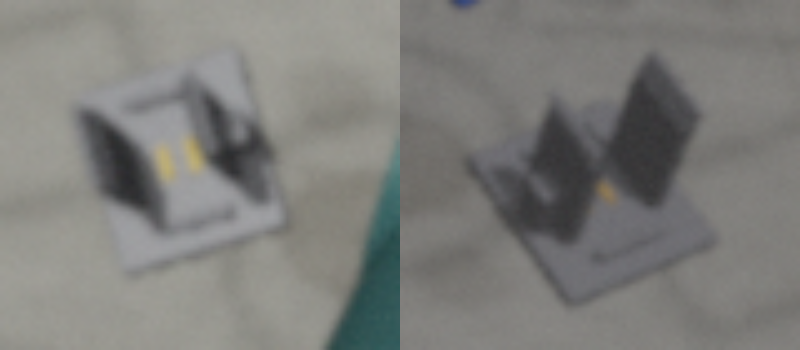

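The view shows the empty grey cradle, with no obstacle between its cheeks. I take the seat as (573, 254) mm with yaw 0.279, and move above it.

send_rows:
  series: [0.24,0.5,0,0,0,0.036,0,0.24,0.85,0,0,0,0.036,0,0.24,0.85,0,0,0,0.036,0,0.24,0.85,0,0,0,0.036,0,0.24,0.85,0,0,0,0.036,0,0.24,0.85,0,0,0,0.036,0,0.24,0.85,0,0,0,0.036,0,0.24,0.85,0,0,0,0.036,0,0.24,0.85,0,0,0,0.036,0,0.24,0.85,0,0,0,0.036,0,0,0.35,0,0,0,0.04,0,0,0,0,0,0,0,0]

```text
time_s: 16.93
position: [0.5707, 0.2597, 0.2828]
tool_rot: [-3.139, 0.0, 1.859]
force: [-0.6, 0.5, -3.9]
gripper_width: 0.636
gripper_force: 29.9
```

send_rows:
  series: [0,0,-0.3,0,0,0,0,0,0,-0.3,0,0,0,0,0,0,-0.2,0,0,0,0,0,0,0,0,0,0,0,0,0,0,0,0,0,0]

```text
time_s: 17.35
position: [0.5714, 0.2543, 0.2601]
tool_rot: [-3.141, 0.0, 1.849]
force: [0.3, -0.3, -3.7]
gripper_width: 0.638
gripper_force: 29.9
```

Run:
```python
from h import *
o=r.get_obs(); print(o["time_s"],o["position"],o["tool_rot"],o["joints"],o["force"],o["gripper_width"]*94,o["gripper_force"])
p=o["position"][:2]; psi=o["tool_rot"][2]; th=psi-np.pi/2; R=np.array([[np.cos(th),np.sin(th)],[-np.sin(th),np.cos(th)]])
for n in ("scene","top"):
  a,d=r.camera(n); Q=cloud(n,d).reshape(-1,3)
  b=(np.linalg.norm(Q[:,:2]-p,axis=1)<.085)
  for nm,z0,z1 in [("cheeks",.085,.11),("low",.05,.11),("pack",.13,.2)]:
      m=b&(Q[:,2]>z0)&(Q[:,2]<z1); L=(Q[m,:2]-p)@R.T*1000
      if m.sum()>5: print(n,nm,m.sum(),np.round(np.percentile(L,[1,99],axis=0),1).tolist())
  save(n+"d.png",cv2.resize(a[130:210,140:225] if n=="top" else a[170:280,330:450],(400,400)))
cv2.imwrite("pics/v7.png",np.hstack([cv2.imread("pics/topd.png"),cv2.imread("pics/scened.png")]))
```

```text
17.35 [0.57141203 0.25426576 0.26013976] [-3.14064722e+00  2.98413748e-04  1.84949124e+00] [-1.10819366  0.63111928  0.92744852  1.67576569 -0.55183415  1.11981742
  0.25553168] [ 0.34984302 -0.33792288 -3.66610059] 59.92866555823133 29.888844788074493
scene cheeks 150 [[-19.1, -34.3], [26.8, 34.8]]
scene low 384 [[-18.5, -36.8], [26.6, 34.0]]
scene pack 586 [[-39.4, -21.6], [42.6, 13.0]]
top cheeks 62 [[-20.9, -34.8], [20.4, -24.3]]
top low 111 [[-21.0, -41.9], [21.1, -24.5]]
top pack 94 [[-32.0, -23.1], [26.9, -12.5]]
```

View pics/v7.png

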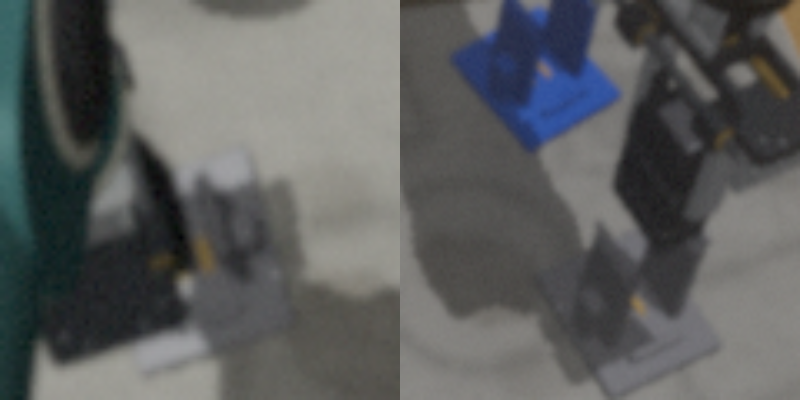

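Measured in the same camera, the cheeks sit about +2.3 mm (x) and +0.7 mm (y) from the held pack. I'll correct by that and lower slowly.

send_rows:
  series: [0.067,0.044,0,0,0,0,0,0,0,-0.2,0,0,0,0,0,0,-0.2,0,0,0,0,0,0,-0.2,0,0,0,0,0,0,-0.2,0,0,0,0,0,0,-0.2,0,0,0,0,0,0,-0.2,0,0,0,0,0,0,0,0,0,0,0,0,0,0,0,0,0,0,0]

```text
schema error: expected a multiple of 7 numbers
```

send_rows:
  series: [0.067,0.044,0,0,0,0,0,0,0,-0.2,0,0,0,0,0,0,-0.2,0,0,0,0,0,0,-0.2,0,0,0,0,0,0,-0.2,0,0,0,0,0,0,-0.2,0,0,0,0,0,0,-0.2,0,0,0,0,0,0,0,0,0,0,0]

```text
time_s: 18.12
position: [0.5731, 0.2561, 0.2232]
tool_rot: [-3.14, 0.0, 1.851]
force: [0.3, -0.2, -3.6]
gripper_width: 0.64
gripper_force: 29.9
```

send_rows:
  series: [0,0,-0.2,0,0,0,0,0,0,-0.2,0,0,0,0,0,0,-0.2,0,0,0,0,0,0,-0.2,0,0,0,0,0,0,-0.2,0,0,0,0,0,0,-0.15,0,0,0,0,0,0,0,0,0,0,0]

```text
time_s: 18.7
position: [0.5732, 0.2561, 0.189]
tool_rot: [-3.14, 0.0, 1.851]
force: [0.2, 0.6, -3.8]
gripper_width: 0.637
gripper_force: 29.9
```

send_rows:
  series: [0,0,-0.2,0,0,0,0,0,0,-0.2,0,0,0,0,0,0,-0.2,0,0,0,0,0,0,-0.1,0,0,0,0,0,0,-0.1,0,0,0,0,0,0,0,0,0,0,0]

```text
time_s: 19.2
position: [0.5734, 0.2561, 0.1655]
tool_rot: [-3.141, 0.0, 1.851]
force: [-0.2, 0.0, -3.7]
gripper_width: 0.638
gripper_force: 29.9
```

send_rows:
  series: [0,0,-0.1,0,0,0,0,0,0,-0.1,0,0,0,0,0,0,-0.1,0,0,0,0,0,0,-0.1,0,0,0,0,0,0,0,0,0,0,0,0,0,0,0,0,0,0]

```text
time_s: 19.7
position: [0.5735, 0.2561, 0.154]
tool_rot: [-3.141, 0.0, 1.851]
force: [0.1, 0.3, -2.7]
gripper_width: 0.638
gripper_force: 29.9
```

send_rows:
  series: [0,0,-0.1,0,0,0,0,0,0,-0.05,0,0,0,0,0,0,0,0,0,0,0,0,0,0,0,0,0,0]

```text
time_s: 20.03
position: [0.5735, 0.2561, 0.1495]
tool_rot: [-3.141, 0.0, 1.851]
force: [0.2, 0.8, -2.4]
gripper_width: 0.642
gripper_force: 29.9
```

send_rows:
  series: [0,0,-0.05,0,0,0,0,0,0,0,0,0,0,0,0,0,0,0,0,0,0]

```text
time_s: 20.28
position: [0.5736, 0.2561, 0.1481]
tool_rot: [-3.142, 0.0, 1.851]
force: [-0.1, -0.1, -3.6]
gripper_width: 0.641
gripper_force: 29.9
```

send_rows:
  series: [0,0,-0.05,0,0,0,0,0,0,0,0,0,0,0,0,0,0,0,0,0,0]

```text
time_s: 20.53
position: [0.5737, 0.2561, 0.148]
tool_rot: [3.142, -0.001, 1.85]
force: [-10.0, -1.9, 21.4]
gripper_width: 0.638
gripper_force: 29.9
```

send_rows:
  series: [0,0,-0.03,0,0,0,0,0,0,0,0,0,0,0,0,0,0,0,0,0,0]

```text
time_s: 20.78
position: [0.5737, 0.256, 0.1477]
tool_rot: [3.141, -0.001, 1.85]
force: [-14.0, -3.4, 33.0]
gripper_width: 0.636
gripper_force: 30.0
```

Contact came at the expected height, z 0.148. I'll relieve the force, release and retreat.

send_rows:
  series: [0,0,0.06,0,0,0,0,0,0,0,0,0,0,66,0,0,0,0,0,0,80,0,0,0,0,0,0,80,0,0,0,0,0,0,80,0,0,0.3,0,0,0,80,0,0,0.8,0,0,0,80,0,0,0.9,0,0,0,80,0,0,0.9,0,0,0,80,0,0,0.9,0,0,0,80,0,0,0.9,0,0,0,80,0,0,0.9,0,0,0,80]

```text
time_s: 21.78
position: [0.5734, 0.2558, 0.3175]
tool_rot: [3.141, 0.0, 1.85]
force: [-0.4, 1.0, 0.4]
gripper_width: 0.85
gripper_force: 0.0
```

send_rows:
  series: [-0.5,-0.8,0,0,0,0,80,-0.5,-0.8,0,0,0,0,80,-0.5,-0.8,0,0,0,0,80,-0.5,-0.8,0,0,0,0,80,-0.5,-0.8,0,0,0,0,80,-0.3,-0.8,0,0,0,0,80,0,-0.8,0,0,0,0,80,0,-0.5,0,0,0,0,80,0,0,0,0,0,0,80]

```text
time_s: 22.53
position: [0.4893, 0.07, 0.3163]
tool_rot: [3.141, -0.001, 1.846]
force: [-0.6, -1.2, -0.2]
gripper_width: 0.853
gripper_force: 0.0
```

Run:
```python
from h import *
o=r.get_obs(); print(o["time_s"],o["position"],o["force"])
for n in ("scene","top"):
  a,d=r.camera(n); Q=cloud(n,d).reshape(-1,3)
  b=np.linalg.norm(Q[:,:2]-[.573,.256],axis=1)<.035
  rect(Q[b&(Q[:,2]>.093)&(Q[:,2]<.115)],n)
  if n=="scene": save("v8.png",cv2.resize(a[160:320,150:450],(800,427)))
```

```text
22.5333 [0.48934423 0.0699777  0.31630837] [-0.59677436 -1.21632533 -0.17414008]
scene 500 c [574.3 256.4] size [60.2 68.5] deg 16.46 z 100.6 mean [574.5 258.4 100.3]
top 371 c [572.7 262.1] size [57.1 63.4] deg 83.47 z 100.8 mean [571.1 259.2 100.7]
```

View pics/v8.png

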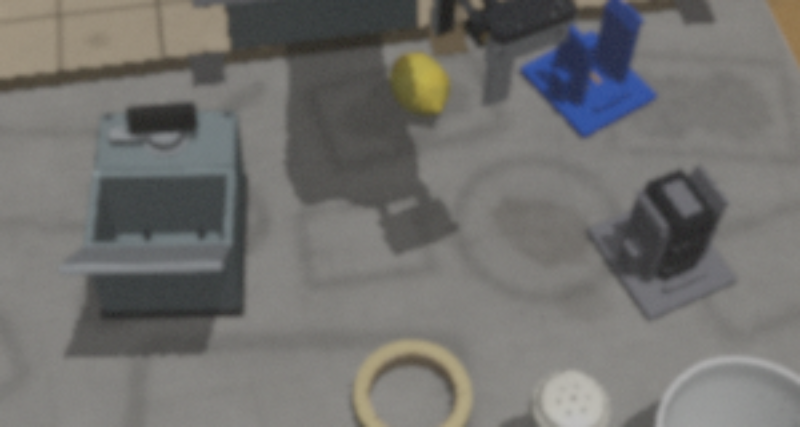

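The pack stands home in the grey cradle at (680,225), with its top measured at 100 mm as expected. The lid is open and the arm is clear.

```bash
python3 -c "
from workcell import r
print(r.sign_off())"
```

```text
the job is handed in; nothing more can be done
None
```

The job is done and handed in at about 22.6 s: the lid is open, the pack was stood on the table and re-gripped across its other sides, and it now stands upright, fully home in the grey cradle with the arm clear.

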